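# Swing the jewellery tower open and point out the larger bracelet

### The arm

A 6-joint arm with a two-finger parallel gripper is mounted at the origin on the work surface. World frame = base frame: x ahead of the robot, y to its left, z up, the work surface at z = 0. Lengths are in m, angles in degrees, forces in N, time in s.
With the tool pointing down it reaches from about 0.35 to 0.725 m from the base axis. Payload 4.3 kg.
Tool frame: the origin (TCP) lies midway between the tips of the shut fingers; the grasp point (between the pads) lies grip_depth behind it (grip_depth is the distance from the TCP to the grasp point, in m); z points along the fingers, y is the line along which they close (so a half turn about z gives the same grasp; the last joint's range is limited). The gripper opens to 85 mm and grips with 20 to 120 N. Pads are 22 mm wide; open, the fingers measure 114 mm over their backs; the gripper's body (76 mm by 85 mm) begins 54 mm behind the grasp point. The pads swing forward as they close: fully open they stand 13 mm farther back than shut.
Start: joints at [-74.788, 21.618, 4.641, 73.018, 0, 83.68], TCP at [0.211, -0.535, 0.196] pointing down, gripper open.
Joint ranges: [-156.06, 156.06], [-48.1, 94.91], [-58.44, 69.94], [-101.28, 121.22], [-78.64, 73.56], [-180, 180]. Speed limits (degrees/s): [147.25, 147.25, 180, 180, 180, 180].

### API

Orientations are given as a 3x3 rotation matrix whose columns are the frame's x, y, z axes.
In Python, from workcell import get_state, camera, job_done, grip_depth gives the robot as it stands.
- The arm moves only by the tool carry_out, never from a script. Its argument "series" is text: rows parted by semicolons, each of 7 numbers parted by spaces: the turn, a rotation vector about the tool's x, y, z in rad, then the shift along the tool's x, y, z in cm, then the finger opening in cm, from 0 to 8.54. A call has exactly 5 rows; each row is the pose to reach, as a shift and turn from the pose commanded when the call began, along the tool's axes at that moment; what a row does not reach only later rows make up. A row lasts 1/8 s, in which the tool goes at most 62.5 mm and 10.7 degrees, less where a joint would pass 70% of its speed; a pose out of reach is approached as far as the arm can. A call with a gripper value outside its range is refused whole. The fingers move at their own pace and stop on an object; the grip force is fixed at half the most. Time passes only in rows, so rows that repeat a pose let the fingers close, or fill a call up. It gives the time, the measured TCP pose, the force, the opening and the grip force at its end, in the units of the state.
- get_state(): the state, without advancing time (a new reading comes with each control period).
- camera(name): name is "scene" or "top" or "wrist"; returns a dict with "img" (480x640x3 uint8, red, green, blue), "intrinsics" (3x3 intrinsics, pixels), "xyz" and "orientation" of the camera in the world. Camera axes: x right, y down, z forward; pixel columns grow to the right and rows downward; lengths in m; the calibration is good to about 2 mm. A picture is of the moment at which its call begins. There is no depth.
- job_done(): hands the job in; it is judged then, once.
The state is a dict: "t": time; "joint_pos": joint angles; "qvel": joint speeds; "tau": joint torques, N m; "tcp_pos": TCP position; "tcp_rot": TCP orientation; "wrist_force": force on the tool from outside, world axes, zero at the start; "wrist_torque": the same for the moment, N m; "gripper_width": finger opening in m; "gripper_force": force on a finger pad.
Only numpy, scipy, OpenCV 4.12 (cv2) and the standard library are available. Lean on these libraries where they do the work, as an engineer would, in place of code of your own. Each camera call takes 0.05 s, during which the arm holds its last target. There are 200 camera calls.

### The job

Show me which bracelet is the larger one: push the swivelling top tier of the bamboo jewellery tower aside with the fingertips, about a quarter turn, so that the tier below is uncovered, then point down at the larger of the two bead bracelets lying there, with the fingertips 2 to 3 cm straight above the middle of its loop. Keep still there for three seconds and finish while still pointing, touching nothing. Do not grip or lift anything, push gently, do not touch either bracelet, and leave the other things on the chest where they are.

Things in the scene. Friction and masses are not known exactly. Their poses are not given: they have to be found in the camera images.
- tower: Bamboo jewellery tower, fixed; 206 along own x, 106 along own y; origin at centre of underside. On a closed foot, a fixed open tier: floor 56, rim 86 mm above the chest, walls 6; a wall at own x = 0 makes two compartments of 94 by 94 mm centred at x = -50 and +50, y = 0, a bracelet in each. Above it the swivelling top tier. Post 12 mm thick at x = 92, y = 42, its ball top 144 mm above the chest.
- tier (a joint): Swing of the top tier (rad): tray of the same outline, underside 92, rim 126 mm above the chest, walls 6, grey ring rolls inside. 0 = squarely over the tier below; grows as its free end (tower -x end) swings to the tower's +y side, clockwise from above; at 1.57 it is wholly off the tower; stop at 1.8. Starts at 0 to 0.3; 2 to 4 N at the free end moves it, stays where left.
- tier_pivot (a point): On the axis of the top tier's post, at the height of the tier's rim (126 mm above the chest).
- tier_side (a point): Moves with the top tier: on the upper edge of the outer face of its long wall on the tower's -y side (at 0 rad), 48 mm from the free end; the spot to push, towards the tower's +y. 155 mm along the tier and 95 mm across it from the post's axis.
- bracelet_large: The larger bracelet: closed ring of brown wooden beads of 10 mm, 82 mm across outside, 62 mm inside, loose, 25 g, lying flat in one compartment of the fixed tier (either one). Origin at the centre of the loop, level with the underside of the beads; their tops are 10 mm higher.
- bracelet_small: The smaller bracelet: the same 10 mm beads, 58 mm across outside, 38 mm inside, loose, lying flat in the other compartment. Origin as for the larger one.
- straightener: Hair straightener, clamped shut, aluminium jaws and black handles, lying along its own x, 290 by 30 mm with its cord stub, 36 mm high, loose, at the tower's -y side. Origin under its middle. To be left alone.
- comb: Black plastic rat-tail comb, 230 mm long along its own x, 25 mm wide, 5 mm thick, loose, between the tower and the robot. Origin under its middle. To be left alone.
- rollon: Glass roll-on bottle with white cap, 30 mm across, 76 mm high, standing loose beyond the tower. Origin at the centre of its underside. To be left alone.
Things that resemble listed ones, but are neither listed nor needed, are in the scene too. Of the things shaped like the tower, the wooden one is meant.

How it is judged:
By the outcome, as a careful person would: the job done as asked, in the order asked, and still so for the second after the job is handed in, with the robot touching nothing.
It also fails if it takes over 50 s, if anything falls off the work surface, if the arm or the gripper's body presses on something with over 40 N, if the wrist force passes 120 N, or if a joint passes its speed limit or range.

## Working session

There is one attempt and no reset: what is moved stays moved. The work goes in short steps, Python scripts to look and compute and a tool call to move; the robot and the scene stay as the last step left them, time stands still between calls to the robot, and variables do not carry over. Pictures are saved under pics/ and viewed, at most 10 in all, crops included, and the job is handed in when it is done.

Besides the shell and the picture viewer there is one more tool, called after "Request:" as name(argument=value, ...), one argument or row to a line, values as JSON. carry_out: Moves the arm, as the interface text tells. Its arguments: {"type":"object","properties":{"series":{"type":"string"}},"required":["series"]}

```bash
mkdir -p pics
cat > h.py <<'E'
import numpy as np, cv2
from workcell import get_state, camera, job_done, grip_depth
def snap(n,f):
    c=camera(n); cv2.imwrite(f'pics/{f}.png',c['img'][:,:,::-1]); np.savez(f'pics/{f}.npz',**{k:np.array(c[k]) for k in('intrinsics','xyz','orientation')}); return c
def px2w(f,u,v,z):
    c=np.load(f'pics/{f}.npz'); d=c['orientation']@np.linalg.inv(c['intrinsics'])@[u,v,1]
    return c['xyz']+d*(z-c['xyz'][2])/d[2]
def w2px(f,p):
    c=np.load(f'pics/{f}.npz'); q=c['intrinsics']@c['orientation'].T@(np.array(p)-c['xyz']); return q[:2]/q[2]
E
python3 - <<'E'
from h import *
for n in('scene','top'):
    c=snap(n,n+'0'); print(n,c['xyz'],c['orientation'])
print(get_state(),grip_depth)
E
```

```text
scene [ 1.03446347 -0.36529659  0.58348626] [[ 0.72015298  0.40825249 -0.56098984]
 [ 0.69350976 -0.44755716  0.5645678 ]
 [-0.02058881 -0.79562711 -0.60543671]]
top [0.40562561 0.06389177 1.3477159 ] [[-0.01726348 -0.99170581  0.12736384]
 [-0.99985039  0.01726107 -0.00112276]
 [-0.00108498 -0.12736417 -0.99185543]]
{'t': 0.1, 'joint_pos': array([-7.47864981e+01,  2.16582642e+01,  4.57159951e+00,  7.30186801e+01,
       -9.02683602e-04,  8.36793080e+01]), 'qvel': array([-0.03928165, -0.03142571,  0.17102903,  0.0911918 , -0.04922571,
        0.01875747]), 'tau': array([ 5.96221416e-04, -4.64693642e+01,  2.70582533e+01,  1.20613247e-02,
       -1.57469221e-04,  3.98364051e-06]), 'tcp_pos': array([ 0.21087795, -0.53423879,  0.1950557 ]), 'tcp_rot': array([[ 9.30198717e-01,  3.67055989e-01, -4.97685225e-04],
       [ 3.67056279e-01, -9.30197052e-01,  1.77004397e-03],
       [ 1.86759913e-04, -1.82917112e-03, -9.99998310e-01]]), 'wrist_force': array([-0.52923689,  0.20333059, -0.70414623]), 'wrist_torque': array([-0.04086481,  0.01833834, -0.10213852]), 'gripper_force': 0.0, 'gripper_width': 0.08532191595511017} 0.0187
```

View pics/top0.png

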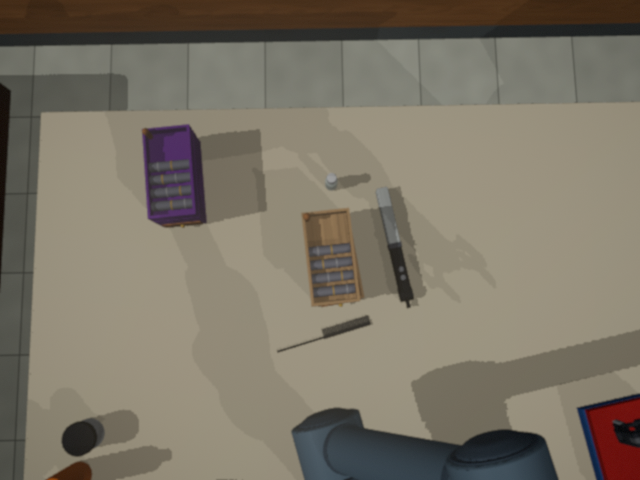

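View pics/scene0.png

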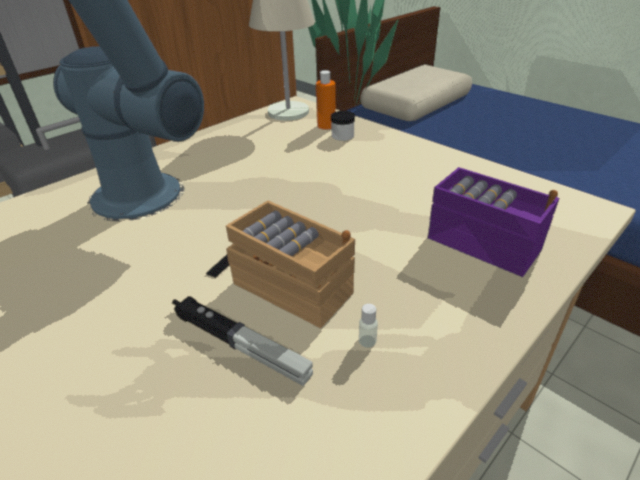

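The wooden tower is at about (332,257) in the top view. Its look-alike, the purple tower at (175,175), is not the one meant. The post is at (308,215), the straightener at (397,250), the comb at (325,333) and the roll-on at (332,182). I'll check the choice in a close crop.

Run:
```python
from h import *
i=cv2.imread('pics/top0.png')[165:325,280:440]; cv2.imwrite('pics/crop0.png',cv2.resize(i,(592,592),interpolation=cv2.INTER_CUBIC))
```

```text
(no output)
```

View pics/crop0.png

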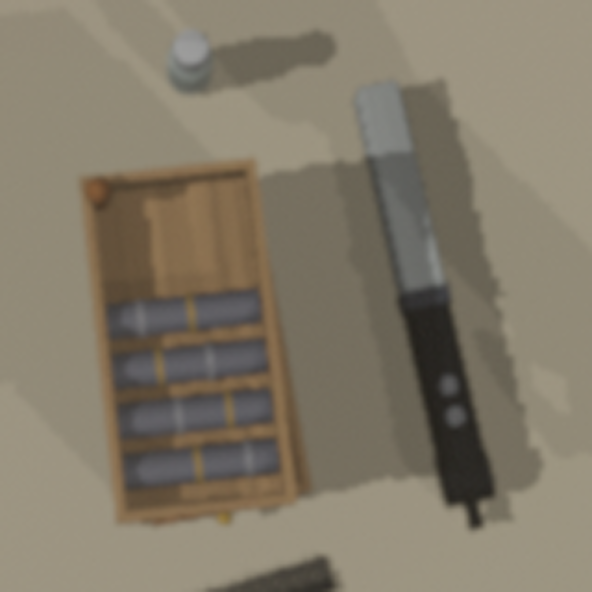

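Run:
```python
from h import *
f=lambda u,v,z:px2w('top0',280+u/3.7-.365,165+v/3.7-.365,z)
C=[f(*p,.126) for p in((82,180),(255,160),(297,497),(121,520))]
for c in C: print(c.round(4))
print('post',f(97,190,.140)); 
for a,b in((0,3),(1,2),(0,1),(3,2)): d=C[b]-C[a]; print(np.linalg.norm(d),np.degrees(np.arctan2(d[1],d[0])))
print('strt',[f(*p,.036) .round(3) for p in((380,90),(470,500))])
i=cv2.imread('pics/scene0.png')[190:330,210:370]; cv2.imwrite('pics/crop1.png',cv2.resize(i,(640,560),interpolation=cv2.INTER_CUBIC))
```

```text
[0.6301 0.1003 0.126 ]
[ 0.6403 -0.0027  0.126 ]
[ 0.4406 -0.0224  0.126 ]
[0.4291 0.0803 0.126 ]
post [0.62138584 0.09112588 0.14      ]
0.20200350706401252 -174.31663449498294
0.20070943435126146 -174.36928552499646
0.1034528524415723 -84.3037835541259
0.1032768134044529 -83.58577079743137
strt [array([ 0.702, -0.089,  0.036]), array([ 0.439, -0.137,  0.036])]
```

View pics/crop1.png

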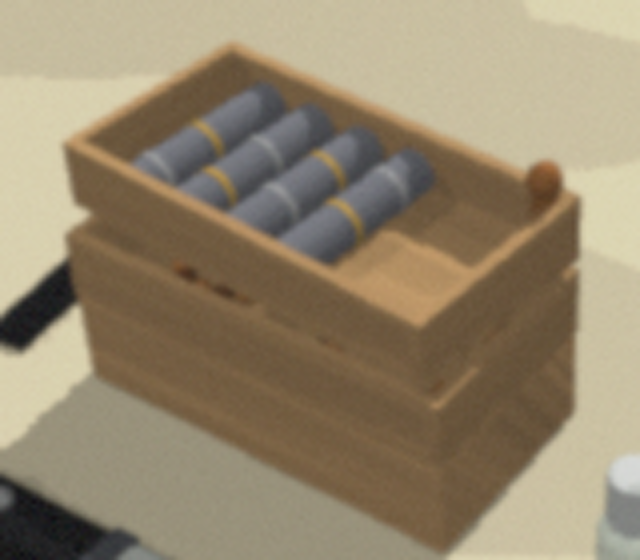

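Run:
```python
from h import *
f=lambda u,v,z:px2w('scene0',210+u/4-.375,190+v/4-.375,z)
for n,(p,q),z in(('rim',((72,238),(440,403)),.086),('foot',((95,375),(440,553)),0),('tier',((68,147),(420,327)),.126)):
    a,b=f(*p,z),f(*q,z);d=b-a; print(n,a.round(4),b.round(4),np.linalg.norm(d),np.degrees(np.arctan2(d[1],d[0])))
print('ball',f(545,180,.138))
print('purple',px2w('top0',205,222,.126),px2w('top0',190,127,.126))
```

```text
rim [ 0.4555 -0.0357  0.086 ] [ 6.511e-01 -3.000e-04  8.600e-02] 0.1987849489634437 10.254809732221005
foot [ 0.4505 -0.0348  0.    ] [ 0.6498 -0.0028  0.    ] 0.20188585610480353 9.108750747444539
tier [ 0.4476 -0.0245  0.126 ] [ 0.6466 -0.0048  0.126 ] 0.1999722758493663 5.654963846145282
ball [0.62919554 0.08567673 0.138     ]
purple [0.61437363 0.31266988 0.126     ] [0.83069476 0.34812942 0.126     ]
```

Request:
carry_out(
  series="0 0 -0.18 4.3 -3.3 0 0; 0 0 -0.36 8.6 -6.7 0 0; 0 0 -0.54 12.9 -10.0 0 0; 0 0 -0.72 17.1 -13.3 0 0; 0 0 -0.9 21.3 -16.7 0 0",
)

```text
t: 0.72
tcp_pos: [0.3483, -0.2996, 0.1956]
tcp_rot: [[0.285, 0.958, -0.0], [0.958, -0.285, 0.0], [0.0, -0.0, -1.0]]
wrist_force: [-0.2, 0.6, -0.1]
gripper_width: 0.0001
gripper_force: 0.0
```

```bash
cat >> h.py <<'E'
def togo(x,y,z,yaw):
    s=get_state();R=s['tcp_rot'];d=R.T@(np.array([x,y,z])-s['tcp_pos'])*100
    a=np.arctan2(R[1,0],R[0,0]);w=-((np.radians(yaw)-a+np.pi)%(2*np.pi)-np.pi)
    print('t',s['t'],'tcp',s['tcp_pos'].round(4),'yaw',np.degrees(a).round(1),'rz',w.round(3),'d cm',d.round(2),'F',s['wrist_force'].round(1),'w',s['gripper_width'],'q',s['joint_pos'].round(0))
E
python3 -c "
from h import *
togo(.485,-.067,.196,185.65)"
```

```text
t 0.725 tcp [ 0.3483 -0.2996  0.1956] yaw 73.4 rz -1.959 d cm [26.2   6.46 -0.04] F [-0.2  0.6 -0.1] w 8.726427528438335e-05 q [-49.   8. -13.  69.   0.  58.]
```

Request:
carry_out(
  series="0 0 -0.18 5.2 1.3 0 0; 0 0 -0.36 10.5 2.6 0 0; 0 0 -0.54 15.7 3.9 0 0; 0 0 -0.72 21 5.2 0 0; 0 0 -0.9 26.2 6.5 0 0",
)

```text
t: 1.35
tcp_pos: [0.4867, -0.0679, 0.1956]
tcp_rot: [[-0.574, 0.819, -0.0], [0.819, 0.574, -0.0], [0.0, -0.0, -1.0]]
wrist_force: [-0.2, -1.1, -0.0]
gripper_width: 0.0
gripper_force: 0.0
```

Request:
carry_out(
  series="0 0 -0.18 0 0 0 0; 0 0 -0.36 0 0 0 0; 0 0 -0.54 0 0 0 0; 0 0 -0.72 0 0 0 0; 0 0 -0.9 0 0 0 0",
)

```text
t: 1.98
tcp_pos: [0.4858, -0.0694, 0.1954]
tcp_rot: [[-0.998, 0.06, -0.001], [0.06, 0.998, 0.0], [0.001, 0.0, -1.0]]
wrist_force: [0.1, -0.2, -0.4]
gripper_width: -0.0001
gripper_force: 0.0
```

```bash
python3 -c "
from h import *
togo(.485,-.067,.108,185.65); snap('wrist','w1'); print(w2px('w1',(.481,-.0218,.126)))"
```

```text
t 1.975 tcp [ 0.4858 -0.0694  0.1954] yaw 176.6 rz -0.158 d cm [0.08 0.24 8.74] F [ 0.1 -0.2 -0.4] w -0.00011219300602200555 q [-16.  12.  -9.  69.  -0. -12.]
[377.6663508 227.5716429]
```

View pics/w1.png

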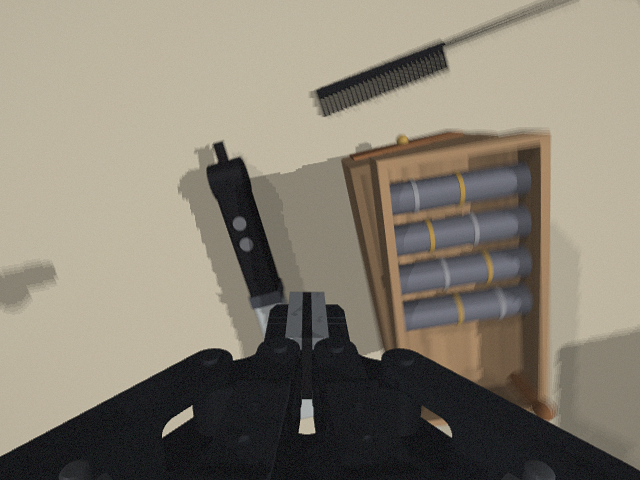

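The wrist view shows the wooden tier's long outer wall from (375,162) to (405,350). The shut fingertips are to its left over free space, and the straightener is clear and lower, so I'll descend.

Request:
carry_out(
  series="0 0 -0.05 0 0.1 2.5 0; 0 0 -0.1 0 0.2 5 0; 0 0 -0.16 0 0.2 7.5 0; 0 0 -0.16 0 0.2 8.7 0; 0 0 -0.16 0 0.2 8.7 0",
)

```text
t: 2.65
tcp_pos: [0.4855, -0.0674, 0.1082]
tcp_rot: [[-0.996, -0.092, -0.002], [-0.092, 0.996, 0.0], [0.002, 0.001, -1.0]]
wrist_force: [-0.2, -0.4, 0.2]
gripper_width: -0.0003
gripper_force: 0.0
```

Request:
carry_out(
  series="0 0 0 0 0.5 0 0; 0 0 0 0 1 0 0; 0 0 0 0 1.5 0 0; 0 0 0 0 2 0 0; 0 0 0 0 2.5 0 0",
)

```text
t: 3.28
tcp_pos: [0.4841, -0.0423, 0.109]
tcp_rot: [[-0.996, -0.094, 0.0], [-0.094, 0.996, -0.0], [-0.0, -0.0, -1.0]]
wrist_force: [0.1, 0.6, -0.9]
gripper_width: 0.0001
gripper_force: 0.0
```

Request:
carry_out(
  series="0 0 0 0 0.3 0 0; 0 0 0 0 0.6 0 0; 0 0 0.05 0.5 1.3 0 0; 0 0 0.1 1.0 2.1 0 0; 0 0 0.15 1.5 2.9 0 0",
)

```text
t: 3.9
tcp_pos: [0.4662, -0.0151, 0.1089]
tcp_rot: [[-0.998, 0.058, -0.0], [0.058, 0.998, -0.0], [0.0, -0.0, -1.0]]
wrist_force: [-0.1, 0.2, 0.4]
gripper_width: -0.0
gripper_force: 0.0
```

Request:
carry_out(
  series="0 0 0.06 0.6 1.0 0 0; 0 0 0.12 1.2 1.9 0 0; 0 0 0.18 1.7 3.0 0 0; 0 0 0.24 2.2 4.0 0 0; 0 0 0.3 2.5 5.1 0 0",
)

```text
t: 4.53
tcp_pos: [0.444, 0.0374, 0.1089]
tcp_rot: [[-0.937, 0.35, -0.0], [0.35, 0.937, -0.0], [-0.0, -0.0, -1.0]]
wrist_force: [-0.4, 0.0, -0.2]
gripper_width: -0.0001
gripper_force: 0.0
```

```bash
python3 -c "
from h import *
s=get_state();R=s['tcp_rot']; print((R.T@([.626,.088,.108]-s['tcp_pos'])).round(4), s['wrist_force'],s['joint_pos'].round())
snap('top','t2')
i=cv2.imread('pics/t2.png')[165:325,240:400]; cv2.imwrite('pics/crop2.png',cv2.resize(i,(592,592),interpolation=cv2.INTER_CUBIC))"
```

```text
[-0.1527  0.1112  0.0009] [-0.40931435  0.03062495 -0.22871547] [ -3.  10. -25.  55.  -0.  17.]
```

View pics/crop2.png

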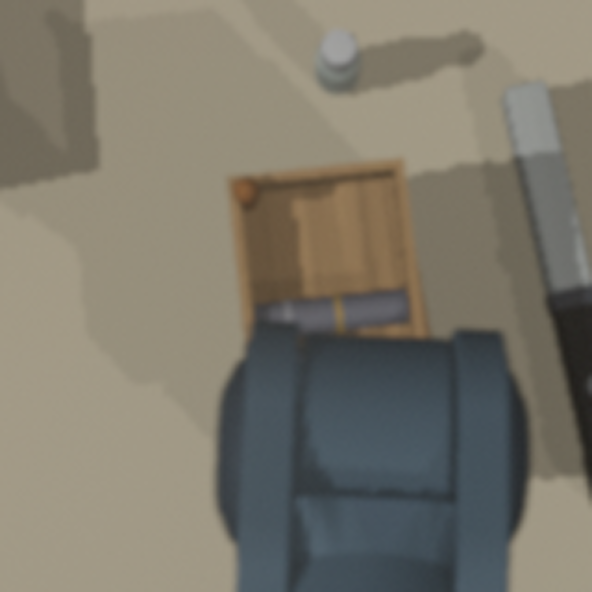

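The top view shows the tier unmoved, with its corner still at crop (230,178), although the tool is supposed to be past its wall. I'll look from the scene camera.

```bash
python3 -c "
from h import *
snap('scene','s2'); print(get_state()['tcp_pos'],w2px('s2',get_state()['tcp_pos']),w2px('t2',get_state()['tcp_pos']))
i=cv2.imread('pics/s2.png')[120:330,170:410]; j=cv2.resize(i,(480,420)); k=snap('wrist','w2')['img'][:,:,::-1]; k=cv2.resize(k,(320,240)); o=np.zeros((420,800,3),np.uint8);o[:,:480]=j;o[:240,480:]=k; cv2.imwrite('pics/c3.png',o)"
```

```text
[0.44390154 0.03773691 0.10887103] [254.33435897 218.78175587] [331.80147844 298.15005852]
```

View pics/c3.png

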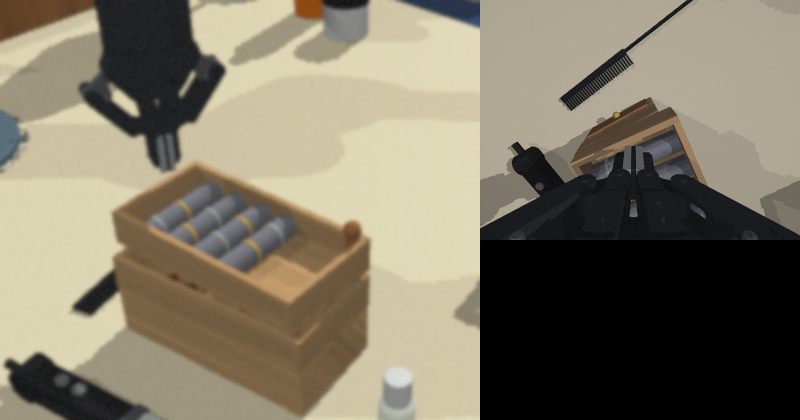

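```bash
python3 -c "
from h import *
p=get_state()['tcp_pos']
for z in(.109,.12,.13,.14,.15): print(z,w2px('s2',[p[0],p[1],z]).round(1),(w2px('w2',[p[0],p[1],z])/2+[480,0]).round(1),w2px('t2',[p[0],p[1],z]).round(1))
for f in('s2','w2','t2'): print(f,np.load(f'pics/{f}.npz')['xyz'])
g=cv2.imread('pics/s2.png')[165:255,205:305]; h=cv2.imread('pics/w2.png')[180:380,220:440]
o=np.zeros((396,800,3),np.uint8);o[:360,:400]=cv2.resize(g,(400,360),interpolation=2);o[:360,404:800]=cv2.resize(h,(396,360),interpolation=2); cv2.imwrite('pics/c4.png',o)
"
```

```text
0.109 [254.2 218.9] [632.2 140.5] [332. 298.]
0.12 [253.5 214. ] [632.1 145.1] [332.1 297.8]
0.13 [252.8 209.4] [632.1 149.8] [332.2 297.7]
0.14 [252.2 204.8] [632. 155.] [332.3 297.5]
0.15 [251.5 200.1] [631.9 160.9] [332.4 297.4]
s2 [ 1.03446347 -0.36529659  0.58348626]
w2 [0.37458842 0.06409885 0.28749663]
t2 [0.40562561 0.06389177 1.3477159 ]
```

View pics/c4.png

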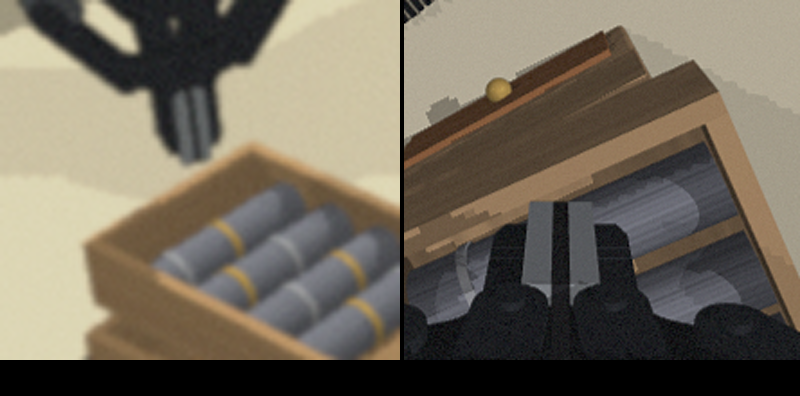

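```bash
python3 -c "
from h import *
s=get_state();p=s['tcp_pos'];R=s['tcp_rot']
for h in(0,.01,.02,.03,.04):
  print(h,[ (w2px('w2',p+R@[dx,dy,-h]).round(0)) for dx,dy in((.011,-.007),(.011,.007),(-.011,.0))],[w2px('s2',p+R@[dx,dy,-h]).round(0) for dx,dy in((.011,0),(-.011,-.007),(-.011,.007))])
"
```

```text
0 [array([290., 260.]), array([319., 260.]), array([304., 301.])] [array([252., 216.]), array([252., 223.]), array([260., 221.])]
0.01 [array([289., 267.]), array([320., 267.]), array([304., 311.])] [array([252., 212.]), array([252., 218.]), array([259., 216.])]
0.02 [array([288., 275.]), array([320., 275.]), array([304., 321.])] [array([251., 207.]), array([251., 214.]), array([259., 212.])]
0.03 [array([287., 284.]), array([321., 284.]), array([304., 332.])] [array([250., 202.]), array([250., 209.]), array([258., 207.])]
0.04 [array([286., 295.]), array([322., 295.]), array([304., 345.])] [array([250., 198.]), array([250., 204.]), array([257., 203.])]
```

The fingertips show at scene pixel (253,205) and wrist pixel (307,292). In both views they really are about 35 mm above the reported TCP, so they passed over the tier without touching it. I'll go back and descend lower.

```bash
python3 -c "
from h import *
togo(.485,-.062,.112,185.65)"
```

```text
t 4.675 tcp [0.4442 0.0372 0.1089] yaw 159.7 rz -0.453 d cm [-7.27 -7.89 -0.31] F [-0.  -0.7  0. ] w 7.847077367913695e-05 q [ -3.  10. -25.  55.  -0.  17.]
```

Request:
carry_out(
  series="0 0 -0.1 -1.5 -1.6 -0.3 0; 0 0 -0.2 -3 -3.2 -0.3 0; 0 0 -0.3 -4.5 -4.8 -0.3 0; 0 0 -0.4 -6 -6.4 -0.3 0; 0 0 -0.45 -7.3 -7.9 -0.3 0",
)

```text
t: 5.3
tcp_pos: [0.4857, -0.0638, 0.1119]
tcp_rot: [[-0.995, -0.096, 0.0], [-0.096, 0.995, -0.0], [-0.0, -0.001, -1.0]]
wrist_force: [-0.1, -0.4, -0.1]
gripper_width: -0.0004
gripper_force: 0.0
```

Request:
carry_out(
  series="0 0 0 0 0 1 0; 0 0 0 0 0 2 0; 0 0 0 0 0 3 0; 0 0 0 0 0 3.9 0; 0 0 0 0 0 3.9 0",
)

```text
t: 5.92
tcp_pos: [0.4841, -0.0618, 0.0719]
tcp_rot: [[-0.996, -0.095, -0.002], [-0.095, 0.996, 0.0], [0.002, 0.001, -1.0]]
wrist_force: [-0.7, -0.8, 0.2]
gripper_width: -0.0001
gripper_force: 0.0
```

```bash
python3 -c "
from h import *
togo(.485,-.062,.073,185.65)
s=get_state();p=s['tcp_pos'];R=s['tcp_rot']
snap('scene','s3')
for h in(.03,.035,.04): print(h,(w2px('s3',p+R@[-.011,-.007,-h])-[190,165])*5)
g=cv2.imread('pics/s3.png')[165:275,190:310]
cv2.imwrite('pics/c5.png',cv2.resize(g,(600,550),interpolation=2))
"
```

```text
t 5.925 tcp [ 0.4841 -0.0618  0.0719] yaw -174.6 rz -0.004 d cm [-0.09 -0.02 -0.11] F [-0.7 -0.8  0.2] w -6.694515020705273e-05 q [-15.  16. -22.  52.  -0. -20.]
0.03 [174.31083039 477.24364345]
0.035 [171.96347331 465.66474558]
0.04 [169.59726647 453.99286677]
```

View pics/c5.png

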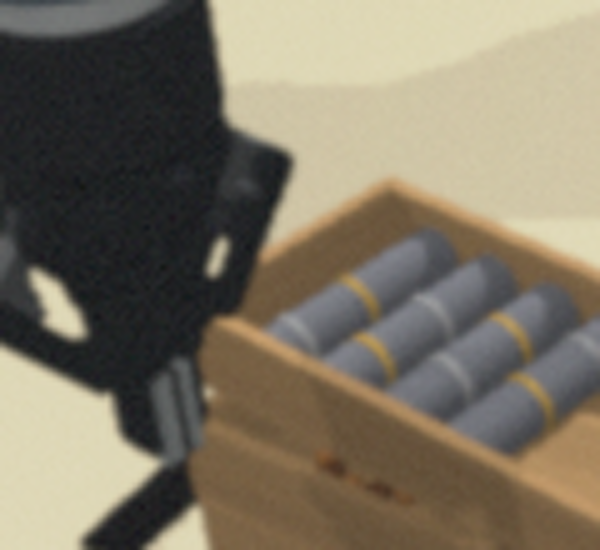

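The fingertip's lower end is at crop (175,462), which matches the 35 mm offset. That puts the tips at about z = 0.107, level with the tier wall and clear of everything, so I'll push now.

Request:
carry_out(
  series="0 0 0 0 0.5 0 0; 0 0 0 0 1 0 0; 0 0 0 0 1.5 0 0; 0 0 0 0 1.8 0 0; 0 0 0 0 2.1 0 0",
)

```text
t: 6.6
tcp_pos: [0.4832, -0.0413, 0.073]
tcp_rot: [[-0.996, -0.094, 0.0], [-0.094, 0.996, -0.0], [-0.0, -0.0, -1.0]]
wrist_force: [-0.6, -0.0, 0.0]
gripper_width: -0.0
gripper_force: 0.0
```

Request:
carry_out(
  series="0 0 0 0 0.25 0 0; 0 0 0 0 0.5 0 0; 0 0 0 0 0.75 0 0; 0 0 0 0 1.0 0 0; 0 0 0 0 1.25 0 0",
)

```text
t: 7.22
tcp_pos: [0.4812, -0.0299, 0.0728]
tcp_rot: [[-0.996, -0.094, -0.002], [-0.094, 0.996, -0.002], [0.002, -0.002, -1.0]]
wrist_force: [-2.1, -3.8, 1.0]
gripper_width: -0.0
gripper_force: 1.9
```

Request:
carry_out(
  series="0 0 0.05 0.5 0.8 0 0; 0 0 0.1 1.0 1.6 0 0; 0 0 0.15 1.4 2.4 0 0; 0 0 0.2 1.8 3.3 0 0; 0 0 0.25 2.2 4.2 0 0",
)

```text
t: 7.85
tcp_pos: [0.4557, 0.0105, 0.0728]
tcp_rot: [[-0.988, 0.157, -0.0], [0.157, 0.988, -0.001], [0.0, -0.001, -1.0]]
wrist_force: [-0.0, -3.4, 0.4]
gripper_width: 0.0002
gripper_force: 1.1
```

```bash
python3 -c "
from h import *
togo(.626,.088,.073,95)
snap('scene','s4'); a=cv2.imread('pics/s4.png')[100:340,120:440]; b=snap('wrist','w4')['img'][:,:,::-1]
o=np.hstack([cv2.resize(a,(400,300)),cv2.resize(b,(400,300))]);cv2.imwrite('pics/c6.png',o)"
```

```text
t 7.85 tcp [0.4557 0.0105 0.0728] yaw 170.9 rz 1.326 d cm [-15.6   10.33  -0.04] F [-0.  -3.4  0.4] w 0.0002463122986505524 q [ -7.  13. -27.  50.  -0.   2.]
```

View pics/c6.png

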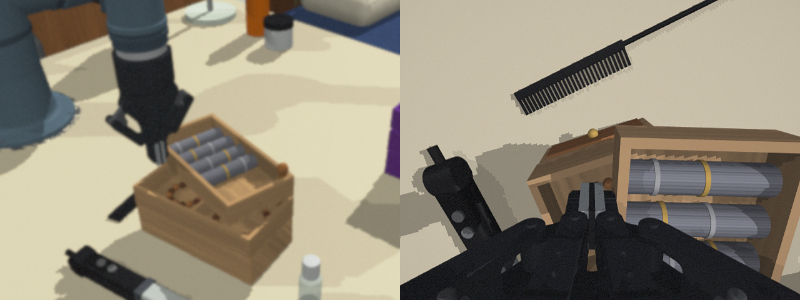

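The tier is swinging: it has opened in the scene view, and the wrist view shows the fingers against its wall at (610,190). I'll continue the arc.

Request:
carry_out(
  series="0 0 0.06 0.6 0.95 0 0; 0 0 0.12 1.1 1.9 0 0; 0 0 0.18 1.6 2.9 0 0; 0 0 0.24 2.0 4.0 0 0; 0 0 0.3 2.35 5.1 0 0",
)

```text
t: 8.57
tcp_pos: [0.4403, 0.0645, 0.0728]
tcp_rot: [[-0.897, 0.441, -0.001], [0.441, 0.897, -0.001], [0.0, -0.001, -1.0]]
wrist_force: [-2.6, -2.1, 1.8]
gripper_width: -0.0003
gripper_force: 1.5
```

Request:
carry_out(
  series="0 0 0.06 0.6 0.95 0 0; 0 0 0.12 1.1 1.9 0 0; 0 0 0.18 1.6 2.9 0 0; 0 0 0.24 2.0 4.0 0 0; 0 0 0.3 2.35 5.1 0 0",
)

```text
t: 9.2
tcp_pos: [0.4412, 0.1209, 0.0727]
tcp_rot: [[-0.727, 0.687, -0.002], [0.687, 0.727, -0.0], [0.001, -0.002, -1.0]]
wrist_force: [-3.3, -0.7, 3.0]
gripper_width: 0.0001
gripper_force: 1.5
```

Request:
carry_out(
  series="0 0 0.06 0.6 0.95 0 0; 0 0 0.12 1.1 1.9 0 0; 0 0 0.18 1.6 2.9 0 0; 0 0 0.24 2.0 4.0 0 0; 0 0 0.3 2.35 5.1 0 0",
)

```text
t: 9.82
tcp_pos: [0.4589, 0.1744, 0.0726]
tcp_rot: [[-0.492, 0.871, -0.003], [0.871, 0.492, 0.0], [0.002, -0.002, -1.0]]
wrist_force: [-2.9, -1.0, 1.1]
gripper_width: 0.0001
gripper_force: 1.5
```

```bash
python3 -c "
from h import *
togo(.626,.088,.073,99.7)"
```

```text
t 9.825 tcp [0.4589 0.1744 0.0726] yaw 119.5 rz 0.345 d cm [-15.74  10.3   -0.09] F [-2.9 -1.   1.1] w 0.00012816151547666857 q [ 13.  17. -22.  52.   0.  74.]
```

Request:
carry_out(
  series="0 0 0.07 0.7 1.1 0 0; 0 0 0.14 1.3 2.3 0 0; 0 0 0.21 1.8 3.5 0 0; 0 0 0.28 2.25 4.75 0 0; 0 0 0.345 2.55 5.9 0 0",
)

```text
t: 10.45
tcp_pos: [0.498, 0.2262, 0.0726]
tcp_rot: [[-0.169, 0.986, -0.002], [0.986, 0.169, 0.001], [0.002, -0.002, -1.0]]
wrist_force: [-2.8, -0.0, 2.5]
gripper_width: -0.0002
gripper_force: 1.5
```

Request:
carry_out(
  series="0 0 0 0 0 0 0; 0 0 0 0 -0.5 0 0; 0 0 0 0 -1.5 0 0; 0 0 0 0 -2.5 0 0; 0 0 0 0 -3.5 0 0",
)

```text
t: 11.08
tcp_pos: [0.4633, 0.219, 0.0729]
tcp_rot: [[-0.169, 0.986, -0.0], [0.986, 0.169, -0.0], [-0.0, -0.0, -1.0]]
wrist_force: [0.2, -0.0, 0.1]
gripper_width: -0.0002
gripper_force: 0.0
```

```bash
python3 -c "
from h import *
togo(.50,.02,.11,99.7)"
```

```text
t 11.075 tcp [0.4633 0.219  0.0729] yaw 99.7 rz 0.001 d cm [-20.24   0.25  -3.7 ] F [ 0.2 -0.   0.1] w -0.00015073209636706192 q [ 18.  19. -19.  53.  -0.  98.]
```

Request:
carry_out(
  series="0 0 0 0 0 -2 0; 0 0 0 0 0 -4 0; 0 0 0 0 0 -6 0; 0 0 0 0 0 -8 0; 0 0 0 0 0 -9 0",
)

```text
t: 11.7
tcp_pos: [0.4645, 0.2195, 0.164]
tcp_rot: [[-0.169, 0.986, 0.002], [0.986, 0.169, 0.0], [0.0, 0.002, -1.0]]
wrist_force: [-0.9, -0.0, 0.6]
gripper_width: 0.0001
gripper_force: 0.0
```

```bash
cat > rect.py <<'E'
from h import *
import sys
def rect(f,z=.061,c=(.5424,.031),yaw=9.7):
    # patch in tower frame, 3 mm cells: rows = own x from +100 down to -100, cols = own y from +50 to -50
    im=cv2.imread(f'pics/{f}.png'); a=np.radians(yaw)
    xs=np.arange(.1,-.101,-.004);ys=np.arange(.05,-.051,-.0025)
    m=np.array([[w2px(f,(c[0]+np.cos(a)*x-np.sin(a)*y,c[1]+np.sin(a)*x+np.cos(a)*y,z)) for y in ys] for x in xs],np.float32)
    return cv2.remap(im,m[...,0],m[...,1],cv2.INTER_LINEAR)
if __name__=='__main__':
    f=sys.argv[1]; snap(sys.argv[2],f)
    r=rect(f); h=cv2.cvtColor(r,cv2.COLOR_BGR2HSV).astype(int)
    q=np.round(10*r[...,2]/np.maximum(1,r[...,1].astype(float))-10).astype(int)  # redness
    for i in range(len(r)): print(f'{100-4*i:4d}',''.join(str(min(9,max(0,v))) for v in q[i]),' ',''.join('%x'%(v//16) for v in h[i,:,2]))
E
python3 rect.py t5 top
```

```text
100 00000000000000000000000000000000000000000   88876666666666666767666777777888899999999
  96 00000000000000000000000000000000000000000   77666666555555555555555555555556666666789
  92 00000000000000000000000000000000000000000   76557887666665655555555566666555555556788
  88 00000000000000000000000000000000000000000   77778987666666655555555555666666666666788
  84 00000000000000000000000000000000000000000   88888887666565544455655444566666666666788
  80 00000000000000000000000000000000000000000   88888987555566555566665555556666666666788
  76 00000000000000000000000000000000000000000   88888986444566766666667776665545566666788
  72 00000000000000000000000000000000000000000   88888976445667776666667777766544456666788
  68 00000000000000000000000000000000000000000   88889876556677776666667777776654555666788
  64 00000000000000000000000000000000000000000   88889876666777776666666777776665555566788
  60 00000000000000000000000000000000000000000   88889876667777777666666777776666555566788
  56 00000000000000000000000000000000000000000   88889875667777776666666777776666544456788
  52 0000
[... 2839 characters left out ...]
0000000000000000000   76666666666665556776655455666666666666677
 -76 00000000000000000000000000000000000000000   76666666666666677776554556677666666666677
 -80 00000000000000000000000000000000000000000   76666666666667788877767778888876666666677
 -84 00000000000000000000000000000000000000000   76666666666667888888888888889888877666677
 -88 00000000000000000000000000000000000000000   76666666666667888888888888889888998766677
 -92 00000000000000000000000000000000000000000   76666666666677888888888888889888999876677
 -96 00000000000000000000000000000000000000000   76666666666667888888888888888888999887677
-100 00000000000000000000000000000000000000000   88888888888888888888888888888888888887777
```

Printed brightness map: the larger ring (about 70 mm across the bead line) is in the +x compartment near own (51,0) mm. The smaller one is in the -x compartment near (-51,3) mm. I'll refine both with a ring fit.

```bash
cat > fit.py <<'E'
from h import *
import sys
def fit(f,cx,cy,rad,z=.061):
    im=cv2.imread(f'pics/{f}.png').astype(np.float32); g=cv2.GaussianBlur(im[...,0]*1.0+im[...,1]-.8*im[...,2],(0,0),.7)
    t=np.linspace(0,2*np.pi,72,endpoint=False); best=[]
    def ring(x,y,r):
        m=np.array([w2px(f,(x+r*np.cos(a),y+r*np.sin(a),z)) for a in t],np.float32)
        return cv2.remap(g,m[:,:1].copy(),m[:,1:].copy(),1).ravel().mean()
    for dx in np.arange(-.012,.0121,.002):
        for dy in np.arange(-.012,.0121,.002):
            x,y=cx+dx,cy+dy; best.append((ring(x,y,rad)-.5*ring(x,y,rad-.009)-.5*ring(x,y,rad+.009),x,y))
    best.sort(); return [np.round(b,4) for b in best[:4]]
if __name__=='__main__':
    f=sys.argv[1]
    for c in((.592,.039),(.493,.0226)):
        for r in(.036,.024): print(c,r,*fit(f,*c,r))
E
python3 fit.py t5; python3 -c "
from h import *
togo(.592,.040,.20,99.7)"
```

```text
(0.592, 0.039) 0.036 [-20.1439   0.59     0.039 ] [-19.9774   0.592    0.039 ] [-19.0821   0.59     0.041 ] [-18.8877   0.592    0.041 ]
(0.592, 0.039) 0.024 [-7.1241  0.604   0.047 ] [-7.1064  0.58    0.047 ] [-6.8367  0.602   0.049 ] [-6.6898  0.604   0.045 ]
(0.493, 0.0226) 0.036 [-10.4275   0.505    0.0146] [-10.0807   0.505    0.0166] [-9.5214  0.503   0.0146] [-9.3903  0.505   0.0126]
(0.493, 0.0226) 0.024 [-2.60506e+01  4.93000e-01  2.26000e-02] [-2.58443e+01  4.91000e-01  2.26000e-02] [-2.47407e+01  4.93000e-01  2.46000e-02] [-24.5308   0.491    0.0246]
t 11.75 tcp [0.465  0.2197 0.1648] yaw 99.7 rz 0.001 d cm [-19.86   9.48  -3.49] F [ 0.  -0.2  1.4] w 9.125949400232604e-05 q [18. 15. -9. 66. -0. 98.]
```

Request:
carry_out(
  series="0 0 0.15 -4 1.9 0 0; 0 0 0.3 -8 3.8 0 0; 0 0 0.45 -12 5.7 0 0; 0 0 0.6 -16 7.6 0 0; 0 0 0.78 -19.9 9.5 0 0",
)

```text
t: 12.38
tcp_pos: [0.5918, 0.0381, 0.162]
tcp_rot: [[0.578, 0.816, -0.001], [0.816, -0.578, 0.0], [-0.001, -0.001, -1.0]]
wrist_force: [0.9, 0.5, 0.3]
gripper_width: -0.0
gripper_force: 0.0
```

```bash
python3 -c "
from h import *
togo(.591,.039,.0505,54.7)
for n in('wrist','scene'): snap(n,n+'6')
s=get_state()
c=np.load('pics/wrist6.npz');print(c['xyz'],w2px('wrist6',(.591,.039,.061)))
from fit import fit
for z in(.061,): print(*fit('wrist6',.591,.039,.036,z))
"
```

```text
t 12.375 tcp [0.5918 0.0381 0.162 ] yaw 54.7 rz 0.0 d cm [ 0.04 -0.1  11.15] F [0.9 0.5 0.3] w -4.35512962283523e-05 q [ -2.  24.   4.  69.   0. 123.]
[0.6337499  0.09887689 0.34056678] [306.70221254 225.93092082]
[-24.6967   0.595    0.037 ] [-24.173   0.595   0.039] [-23.8819   0.593    0.037 ] [-22.4393   0.593    0.039 ]
```

Request:
carry_out(
  series="0 0 0 0 0 2 0; 0 0 0 0 0 4 0; 0 0 0 0 0 6 0; 0 0 0 0 0 7.5 0; 0 0 0 0 0 8 0",
)

```text
t: 13.1
tcp_pos: [0.5903, 0.0398, 0.0815]
tcp_rot: [[0.572, 0.82, -0.002], [0.82, -0.572, 0.0], [-0.001, -0.002, -1.0]]
wrist_force: [0.2, -0.5, 0.4]
gripper_width: 0.0
gripper_force: 0.0
```

```bash
cat > tip.py <<'E'
from h import *
import sys
f=sys.argv[1]; snap('scene',f); togo(.592,.039,.0505,54.7)
s=get_state();p=s['tcp_pos'];R=s['tcp_rot']
# profile along projected finger axis: background (scene with finger high) vs now
a=cv2.imread(f'pics/{f}.png').astype(int).max(2); b=cv2.imread('pics/scene6.png').astype(int).max(2)
for h in np.arange(.024,.05,.002):
    o=[]
    for off in((0,0),(.0,-.006),(.0,.006),(-.01,0.),(.01,0)):
        u,v=np.round(w2px(f,p+R@[*off,-h])).astype(int); o.append((int(v),int(a[v,u]),int(a[v,u]-b[v,u])))
    print(h.round(3),*o)
E
python3 tip.py s7
```

```text
t 13.15 tcp [0.5906 0.0397 0.0816] yaw 55.1 rz 0.007 d cm [0.03 0.16 3.11] F [ 0.6  0.2 -0.8] w 5.009063323755056e-05 q [ -2.  27.  -5.  59.   0. 123.]
0.024 (253, 108, 4) (251, 99, -2) (255, 114, 3) (254, 110, 1) (252, 114, 2)
0.026 (252, 102, 1) (250, 79, -22) (254, 108, 1) (253, 104, -2) (251, 116, 2)
0.028 (251, 99, -2) (249, 53, -49) (253, 105, 2) (252, 106, 0) (250, 110, -3)
0.03 (250, 79, -22) (248, 36, -68) (252, 104, 1) (251, 107, 3) (249, 99, -12)
0.032 (249, 53, -49) (247, 35, -70) (251, 101, 3) (250, 104, -3) (248, 93, -17)
0.034 (248, 36, -68) (246, 33, -75) (250, 88, -14) (249, 105, -1) (248, 93, -17)
0.036 (247, 35, -70) (245, 37, -74) (250, 88, -14) (248, 101, -6) (247, 94, -16)
0.038 (246, 33, -75) (244, 34, -78) (249, 58, -46) (247, 97, -10) (246, 95, -25)
0.04 (245, 37, -74) (243, 39, -79) (248, 37, -68) (246, 98, -7) (245, 95, -26)
0.042 (245, 37, -74) (242, 39, -79) (247, 38, -68) (245, 99, -12) (244, 93, -26)
0.044 (244, 37, -75) (241, 36, -82) (246, 36, -72) (244, 104, -14) (243, 97, -19)
0.046 (243, 37, -76) (240, 33, -85) (245, 37, -74) (243, 101, -25) (242, 97, -15)
0.048 (242, 38, -76) (240, 33, -85) (244, 37, -75) (242, 103, -29) (241, 98, -14)
```

Request:
carry_out(
  series="0 0 0 0 0.1 0.8 0; 0 0 0 0 0.1 1.6 0; 0 0 0 0 0.1 2.4 0; 0 0 0 0 0.1 3.0 0; 0 0 0 0 0.1 3.2 0",
)

```text
t: 13.78
tcp_pos: [0.5921, 0.0387, 0.0503]
tcp_rot: [[0.573, 0.82, -0.001], [0.82, -0.573, -0.0], [-0.001, -0.001, -1.0]]
wrist_force: [-0.5, -0.2, 0.3]
gripper_width: 0.0001
gripper_force: 0.0
```

```bash
python3 tip.py s8; python3 -c "
from h import *
snap('wrist','w8'); from fit import fit
print(*fit('w8',.591,.039,.036))"; cp pics/scene6.png pics/x.png
```

```text
t 13.825 tcp [0.5921 0.0388 0.0503] yaw 55.0 rz 0.006 d cm [ 0.01 -0.02 -0.02] F [-0.3 -0.  -0.2] w -8.240838052062082e-05 q [ -2.  28.  -7.  55.  -0. 123.]
0.024 (268, 136, 3) (266, 111, -15) (270, 140, 1) (269, 121, 1) (267, 134, 1)
0.026 (267, 132, -2) (265, 73, -43) (269, 140, 5) (268, 124, 4) (266, 129, -1)
0.028 (266, 111, -15) (264, 39, -64) (268, 138, 6) (267, 122, 0) (265, 116, 2)
0.03 (265, 73, -43) (263, 41, -66) (267, 133, 0) (266, 115, 2) (264, 100, 9)
0.032 (264, 39, -64) (262, 35, -81) (266, 114, -17) (265, 103, 2) (263, 92, 19)
0.034 (263, 41, -66) (261, 37, -88) (266, 114, -17) (264, 91, 11) (263, 92, 19)
0.036 (262, 35, -81) (260, 38, -86) (265, 75, -41) (263, 88, 14) (262, 88, 11)
0.038 (262, 35, -81) (259, 37, -76) (264, 45, -55) (262, 88, 16) (261, 88, 10)
0.04 (261, 37, -88) (258, 38, -71) (263, 34, -65) (261, 93, 14) (260, 90, 13)
0.042 (260, 38, -86) (258, 38, -71) (262, 34, -77) (261, 93, 14) (259, 93, 5)
0.044 (259, 37, -76) (257, 35, -72) (261, 34, -84) (260, 100, 7) (258, 96, -12)
0.046 (258, 38, -74) (256, 35, -79) (260, 38, -86) (259, 101, -8) (257, 97, -13)
0.048 (257, 40, -71) (255, 38, -73) (259, 37, -76) (258, 100, -12) (256, 98, -7)
[-28.9364   0.593    0.041 ] [-28.8082   0.593    0.043 ] [-28.3759   0.595    0.043 ] [-28.2454   0.593    0.045 ]
```

Request:
carry_out(
  series="0 0 0 0.1 0 0.1 0; 0 0 0 0.1 0 0.1 0; 0 0 0 0.1 0 0.1 0; 0 0 0 0.1 0 0.1 0; 0 0 0 0.1 0 0.1 0",
)

```text
t: 14.5
tcp_pos: [0.5931, 0.0396, 0.0499]
tcp_rot: [[0.573, 0.82, 0.0], [0.82, -0.573, -0.0], [-0.0, 0.0, -1.0]]
wrist_force: [-0.4, 0.4, 0.2]
gripper_width: 0.0
gripper_force: 0.0
```

Request:
carry_out(
  series="0 0 0 0 0 0 0; 0 0 0 0 0 0 0; 0 0 0 0 0 0 0; 0 0 0 0 0 0 0; 0 0 0 0 0 0 0",
)

```text
t: 15.12
tcp_pos: [0.5931, 0.0396, 0.0499]
tcp_rot: [[0.573, 0.82, -0.0], [0.82, -0.573, -0.0], [-0.0, 0.0, -1.0]]
wrist_force: [-0.5, 0.1, -0.0]
gripper_width: 0.0001
gripper_force: 0.0
```

Request:
carry_out(
  series="0 0 0 0 0 0 0; 0 0 0 0 0 0 0; 0 0 0 0 0 0 0; 0 0 0 0 0 0 0; 0 0 0 0 0 0 0",
)

```text
t: 15.75
tcp_pos: [0.5931, 0.0396, 0.0499]
tcp_rot: [[0.573, 0.82, 0.0], [0.82, -0.573, -0.0], [-0.0, 0.0, -1.0]]
wrist_force: [0.1, 1.0, -0.0]
gripper_width: -0.0001
gripper_force: 0.0
```

Request:
carry_out(
  series="0 0 0 0 0 0 0; 0 0 0 0 0 0 0; 0 0 0 0 0 0 0; 0 0 0 0 0 0 0; 0 0 0 0 0 0 0",
)

```text
t: 16.38
tcp_pos: [0.5931, 0.0396, 0.0499]
tcp_rot: [[0.573, 0.82, -0.0], [0.82, -0.573, -0.0], [-0.0, 0.0, -1.0]]
wrist_force: [0.0, -0.1, 0.6]
gripper_width: -0.0
gripper_force: 0.0
```

Request:
carry_out(
  series="0 0 0 0 0 0 0; 0 0 0 0 0 0 0; 0 0 0 0 0 0 0; 0 0 0 0 0 0 0; 0 0 0 0 0 0 0",
)

```text
t: 17.0
tcp_pos: [0.5931, 0.0396, 0.0499]
tcp_rot: [[0.573, 0.82, 0.0], [0.82, -0.573, -0.0], [-0.0, 0.0, -1.0]]
wrist_force: [-0.5, -0.0, -0.6]
gripper_width: 0.0001
gripper_force: 0.0
```

Request:
carry_out(
  series="0 0 0 0 0 0 0; 0 0 0 0 0 0 0; 0 0 0 0 0 0 0; 0 0 0 0 0 0 0; 0 0 0 0 0 0 0",
)

```text
t: 17.62
tcp_pos: [0.5931, 0.0396, 0.0499]
tcp_rot: [[0.573, 0.82, 0.0], [0.82, -0.573, -0.0], [-0.0, 0.0, -1.0]]
wrist_force: [-0.6, 0.3, 0.4]
gripper_width: -0.0001
gripper_force: 0.0
```

Request:
carry_out(
  series="0 0 0 0 0 0 0; 0 0 0 0 0 0 0; 0 0 0 0 0 0 0; 0 0 0 0 0 0 0; 0 0 0 0 0 0 0",
)

```text
t: 18.25
tcp_pos: [0.5931, 0.0396, 0.0499]
tcp_rot: [[0.573, 0.82, 0.0], [0.82, -0.573, -0.0], [-0.0, 0.0, -1.0]]
wrist_force: [-0.3, 0.8, -0.0]
gripper_width: 0.0001
gripper_force: 0.0
```

```bash
python3 -c "
from h import *
togo(.592,.039,.049,54.7); print(job_done())"
```

```text
t 18.25 tcp [0.5931 0.0396 0.0499] yaw 55.0 rz 0.006 d cm [-0.11 -0.06  0.09] F [-0.3  0.8 -0. ] w 9.3914579419482e-05 q [ -2.  28.  -7.  54.  -0. 123.]
the job is handed in; nothing more can be done
None
```

I swung the top tier about a quarter turn aside and handed the job in with the fingertips still over the larger bracelet, in the tower's +x compartment, after holding over 3 s without contact; by the cameras they are about 2 cm above its beads (3 cm above the tier floor, ±3 mm), a height I set by eye because the reported tip position read about 38 mm too low.

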